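# Rack the cooled weld test pieces for inspection in reverse order

## Task

Move the four welded tube test pieces from the cooling rack to the inspection rack, one over each post, in reverse order: the piece at the left end of the cooling rack goes onto the post at the right end of the inspection rack, and so on along the row, left and right being as seen from the robot. Each piece must end standing upright over its post, flat on the bar, and none may be tipped over on the way.

Things in the scene. Friction and masses are not known exactly. Their poses are not given: they have to be found in the camera images.
- plain_piece: weld test piece: plain round steel tube, outside diameter 42 mm, 85 mm tall, bore 36 mm, 0.26 kg. Origin: centre of its underside, z up along its axis. Loose, open at both ends. At the start it stands upright on a pad of the cooling rack.
- flanged_piece: weld test piece: round steel tube, outside diameter 42 mm, 95 mm tall over all, bore 36 mm, with a round foot flange of diameter 60 mm, 8 mm thick, at its lower end, 0.36 kg. Origin: centre of its underside, z up along its axis. Loose, open at both ends. At the start it stands upright on a pad of the cooling rack.
- square_piece: weld test piece: square steel tube 40 x 40 mm outside, 90 mm tall, 34 x 34 mm inside, 0.30 kg; its x and y axes are square to its flat sides. Origin: centre of its underside, z up along its axis. Loose, open at both ends. At the start it stands upright on a pad of the cooling rack.
- reducer_piece: weld test piece: stepped steel tube, 105 mm tall: diameter 50 mm outside (bore 44 mm) up to 44 mm above its foot, a cone to 52 mm, then diameter 32 mm up to the top (grip it there), 0.32 kg. Origin: centre of its underside, z up along its axis. Loose, open at both ends. At the start it stands upright on a pad of the cooling rack.
- pad_plain: fixed round terracotta-coloured heat pad lying on the cooling rack, diameter 66 mm, 6 mm thick (its top 36 mm above the table), origin at the centre of its underside; at the start the plain round tube stands on it (centred to about 4 mm)
- pad_flanged: fixed round terracotta-coloured heat pad lying on the cooling rack, diameter 66 mm, 6 mm thick (its top 36 mm above the table), origin at the centre of its underside; at the start the flanged tube stands on it (centred to about 4 mm)
- pad_square: fixed round terracotta-coloured heat pad lying on the cooling rack, diameter 66 mm, 6 mm thick (its top 36 mm above the table), origin at the centre of its underside; at the start the square tube stands on it (centred to about 4 mm)
- pad_reducer: fixed round terracotta-coloured heat pad lying on the cooling rack, diameter 66 mm, 6 mm thick (its top 36 mm above the table), origin at the centre of its underside; at the start the stepped tube stands on it (centred to about 4 mm)
- cooling_rack: fixed low slatted steel stand, green sides, 80 mm deep (x), 400 long (y), 30 high; origin at the centre of its underside. Runs left to right before the robot, +y end on the robot's left (yaw within 0.12 rad). Four places at x 0, y +127.5, +42.5, -42.5, -127.5 mm, each with a pad and one piece; a brass nut lies at its +y end. It may be the nearer or the farther rack.
- inspection_rack: fixed aluminium bar, 80 mm deep (x), 400 long (y), 20 thick; origin at the centre of its underside; runs left to right, +y end on the robot's left (yaw within 0.12 rad). Four empty steel posts at x 0, y +127.5, +42.5, -42.5, -127.5 mm, diameter 14, tops 40 mm above the bar. A piece over a post stands on the bar's top with 10 to 15 mm play. A small magnet lies at the +y end.

How it is judged:
At the end, for the whole second after the job is handed in: Each piece stands over the post that mirrors its starting place (left end to right end and so on): foot centre within 18 mm of the post along the rack's x and y, underside within 4 mm of the bar's top, upright within 0.1 rad, released and at rest (((y of pad_plain in the frame of cooling_rack between 0.1075 and 0.1475 m and y of plain_piece in the frame of inspection_rack between -0.1455 and -0.1095 m) or (y of pad_plain in the frame of cooling_rack between 0.0225 and 0.0625 m and y of plain_piece in the frame of inspection_rack between -0.0605 and -0.0245 m) or (y of pad_plain in the frame of cooling_rack between -0.0625 and -0.0225 m and y of plain_piece in the frame of inspection_rack between 0.0245 and 0.0605 m) or (y of pad_plain in the frame of cooling_rack between -0.1475 and -0.1075 m and y of plain_piece in the frame of inspection_rack between 0.1095 and 0.1455 m)) and x of plain_piece in the frame of inspection_rack between -0.018 and 0.018 m and z of plain_piece in the frame of inspection_rack between 0.016 and 0.024 m and angle between each of plain_piece, flanged_piece, square_piece, reducer_piece's own z axis and vertical below 0.1 rad and linear speed of each of plain_piece, flanged_piece, square_piece, reducer_piece below 0.02 m/s and angular speed of each of plain_piece, flanged_piece, square_piece, reducer_piece below 0.2 rad/s and ((y of pad_flanged in the frame of cooling_rack between 0.1075 and 0.1475 m and y of flanged_piece in the frame of inspection_rack between -0.1455 and -0.1095 m) or (y of pad_flanged in the frame of cooling_rack between 0.0225 and 0.0625 m and y of flanged_piece in the frame of inspection_rack between -0.0605 and -0.0245 m) or (y of pad_flanged in the frame of cooling_rack between -0.0625 and -0.0225 m and y of flanged_piece in the frame of inspection_rack between 0.0245 and 0.0605 m) or (y of pad_flanged in the frame of cooling_rack between -0.1475 and -0.1075 m and y of flanged_piece in the frame of inspection_rack between 0.1095 and 0.1455 m)) and x of flanged_piece in the frame of inspection_rack between -0.018 and 0.018 m and z of flanged_piece in the frame of inspection_rack between 0.016 and 0.024 m and ((y of pad_square in the frame of cooling_rack between 0.1075 and 0.1475 m and y of square_piece in the frame of inspection_rack between -0.1455 and -0.1095 m) or (y of pad_square in the frame of cooling_rack between 0.0225 and 0.0625 m and y of square_piece in the frame of inspection_rack between -0.0605 and -0.0245 m) or (y of pad_square in the frame of cooling_rack between -0.0625 and -0.0225 m and y of square_piece in the frame of inspection_rack between 0.0245 and 0.0605 m) or (y of pad_square in the frame of cooling_rack between -0.1475 and -0.1075 m and y of square_piece in the frame of inspection_rack between 0.1095 and 0.1455 m)) and x of square_piece in the frame of inspection_rack between -0.018 and 0.018 m and z of square_piece in the frame of inspection_rack between 0.016 and 0.024 m and ((y of pad_reducer in the frame of cooling_rack between 0.1075 and 0.1475 m and y of reducer_piece in the frame of inspection_rack between -0.1455 and -0.1095 m) or (y of pad_reducer in the frame of cooling_rack between 0.0225 and 0.0625 m and y of reducer_piece in the frame of inspection_rack between -0.0605 and -0.0245 m) or (y of pad_reducer in the frame of cooling_rack between -0.0625 and -0.0225 m and y of reducer_piece in the frame of inspection_rack between 0.0245 and 0.0605 m) or (y of pad_reducer in the frame of cooling_rack between -0.1475 and -0.1075 m and y of reducer_piece in the frame of inspection_rack between 0.1095 and 0.1455 m)) and x of reducer_piece in the frame of inspection_rack between -0.018 and 0.018 m and z of reducer_piece in the frame of inspection_rack between 0.016 and 0.024 m); the robot touches nothing.
It fails at once if a test piece was tipped over (more than 0.6 rad, about 35 degrees, from upright) (angle between any of plain_piece, flanged_piece, square_piece, reducer_piece's own z axis and vertical above 0.6 rad).
It also fails if it takes over 112 s, if anything falls off the work surface, if the arm or the gripper's body presses on something with over 40 N, if the wrist force passes 120 N, or if a joint passes its speed limit or range.

## Robot

A 7-joint arm with a two-finger parallel gripper is mounted at the origin on the work surface. World frame = base frame: x ahead of the robot, y to its left, z up, the work surface at z = 0. Lengths are in m, angles in rad, forces in N, time in s.
With the tool pointing down it reaches from about 0.4 to 0.85 m from the base axis. Payload 10.4 kg.
Tool frame: the origin (TCP) lies on the centre line of the jaws, within the pads' length; the fingertips stand 14 mm ahead of it and the grasp point (between the pads) lies 5 mm behind it; z points along the fingers, y is the direction in which the jaws open and shut (so a half turn about z gives the same grasp; the last joint's range is limited). The gripper opens to 87 mm and grips with 3 to 60 N. Pads are 19 mm wide; open, the fingers measure 117 mm over their backs; the gripper's body (75 mm by 190 mm) begins 51 mm behind the grasp point.
Start: joints at [1.31, 0.332, -0.065, 1.46, 0.022, 1.35, -0.088], TCP at [0.147, -0.607, 0.237] pointing down, gripper open.
Joint ranges: [-2.6, 2.6], [-0.5, 2.12], [-1.47, 1.34], [0.16, 2.42], [-1.27, 4.41], [0.06, 2.06], [-2.6, 2.6]. Speed limits (rad/s): [2.22, 2.22, 2.79, 2.79, 3.14, 3.14, 3.14].

## Interface

Orientations are given as a rotation vector (axis times angle).
In Python, from rig import movep, move_linear, goto_joints, set_gripper, sleep, solve_ik, get_obs, camera, PlanningError, finish_job gives the robot as it stands. Calls block until the motion is done:
- movep(position, orientation): joint-space move of the TCP to a pose.
- move_linear(position, orientation=None, feed=0.15): straight line of the TCP; orientation=None keeps the orientation; feed is the mean speed in m/s.
- goto_joints(angles): joint-space move.
- set_gripper(opening, force=None): opening from 0.0 (shut) to 1.0 (fully open); force is the grip in N (None keeps the last); returns when the fingers have stopped.
- sleep(seconds).
- solve_ik(position, orientation): joint angles nearest the present ones, or None.
- get_obs(): the state.
- camera(name): name is "side" or "top" or "wrist"; returns a dict with "image" (384x512x3 uint8, blue, green, red), "mtx" (3x3 intrinsics, pixels), "camera_from_world" (4x4, takes a point from world to camera coordinates). Camera axes: x right, y up, looking along -z (the intrinsics and any distortion apply to the point x, -y, -z); pixel columns grow to the right and rows downward; lengths in m; the calibration is good to about 2 mm. A picture is of the moment at which its call begins. There is no depth.
A pose or a line that the arm cannot do raises PlanningError and nothing moves.
- finish_job(): hands the job in, once; it reports no verdict.
The state is a dict: "t": time; "joint_pos": joint angles; "dq": joint speeds; "joint_torque": joint torques, N m; "tcp_pos": TCP position; "orientation": TCP orientation; "wrist_force": force on the tool from outside, world axes, zero at the start; "ft_torque": the same for the moment, N m; "gripper_width": opening from 0.0 (shut) to 1.0 (fully open).
Only numpy, scipy, OpenCV 4.12 (cv2) and the standard library are available. Lean on these libraries where they do the work, as an engineer would, in place of code of your own. Each camera call takes 0.05 s, during which the arm holds its last target.

## Working session

There is one attempt and no reset: what is moved stays moved. The work goes in short steps, each a Python script; the robot and the scene stay as the last script left them, time stands still between calls to the robot, and variables do not carry over. Pictures are saved under pics/ and viewed, and the job is handed in when it is done.

```bash
ls; mkdir -p pics; python3 - <<'E'
from rig import *
import cv2,numpy as np
o=get_obs();print(o)
for n in("top","side","wrist"):
    c=camera(n);cv2.imwrite(f"pics/{n}0.png",c["image"]);print(n,np.round(c["mtx"],1).tolist(),np.round(c["camera_from_world"],3).tolist(),[k for k in c])
E
```

```text
pics
{'t': 0.0, 'joint_pos': array([ 1.31037511,  0.33283868, -0.06470877,  1.46092637,  0.02163452,
        1.34990578, -0.08850854]), 'dq': array([-1.23300637e-03,  3.00495184e-04,  6.20111187e-05, -3.27343927e-04,
        1.47816487e-04,  2.15874189e-03, -1.87656455e-04]), 'joint_torque': array([-7.48496177e-06, -6.23255253e+01,  2.46995600e-02, -3.89900386e+01,
       -6.13766955e-02,  4.00771899e-02,  1.29572954e-04]), 'tcp_pos': array([ 0.14714506, -0.60705902,  0.23578183]), 'orientation': array([-3.11805532e+00, -3.72571622e-01,  4.05599816e-04]), 'wrist_force': array([-0.27614839,  0.96966742, -0.1177161 ]), 'ft_torque': array([ 0.01041454, -0.00377164,  0.00262344]), 'gripper_width': 1.0022083868509617}
top [[359.0, 0.0, 254.4], [0.0, 359.0, 193.2], [0.0, 0.0, 1.0]] [[-0.022, -1.0, 0.013, -0.002], [0.981, -0.019, 0.191, -0.549], [-0.191, 0.017, 0.982, -0.602], [0.0, 0.0, 0.0, 1.0]] ['image', 'mtx', 'camera_from_world']
side [[360.2, 0.0, 249.4], [0.0, 360.2, 187.6], [0.0, 0.0, 1.0]] [[-0.964, -0.267, 0.016, 0.508], [0.178, -0.596, 0.783, -0.156], [-0.199, 0.757, 0.622, -0.569], [0.0, 0.0, 0.0, 1.0]] ['image', 'mtx', 'camera_from_world']
wrist [[298.2, 0.0, 256.5], [0.0, 298.2, 191.2], [0.0, 0.0, 1.0]] [[0.236, -0.972, -0.001, -0.625], [0.935, 0.228, -0.271, 0.034], [0.264, 0.063, 0.963, -0.39], [0.0, 0.0, 0.0, 1.0]] ['image', 'mtx', 'camera_from_world']
```

View pics/top0.png

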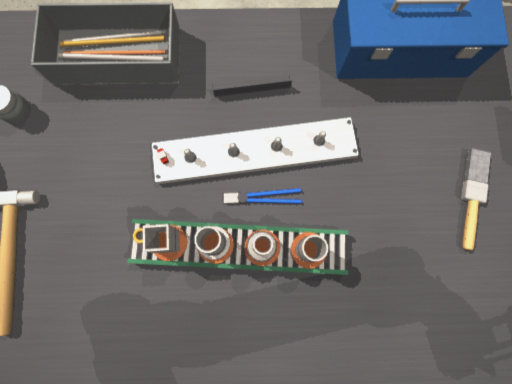

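View pics/side0.png

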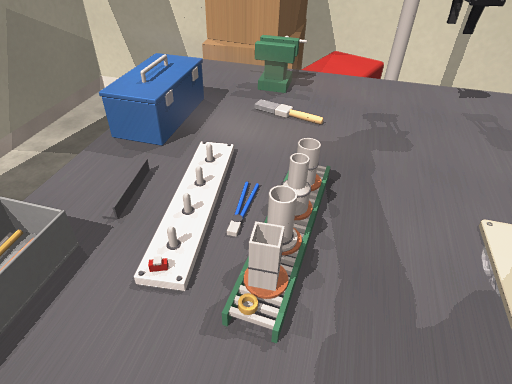

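View pics/wrist0.png

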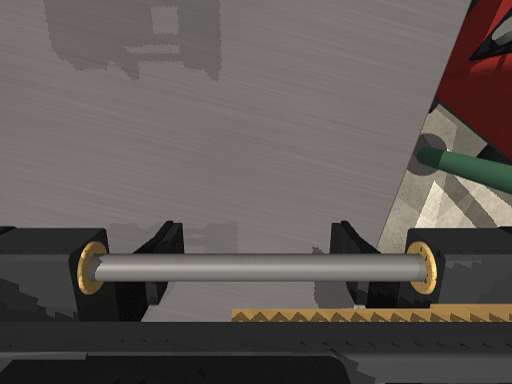

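```bash
cat > h.py <<'E'
import numpy as np,cv2
from rig import *
def ray(c,px,z):
    M=c["camera_from_world"];R=M[:3,:3];t=M[:3,3];K=c["mtx"]
    px=np.atleast_2d(px).astype(float)
    d=np.c_[(px[:,0]-K[0,2])/K[0,0],-(px[:,1]-K[1,2])/K[1,1],-np.ones(len(px))]@R
    o=-R.T@t
    return o+d*((z-o[2])/d[:,2])[:,None]
def proj(c,P):
    M=c["camera_from_world"];P=np.atleast_2d(P);q=P@M[:3,:3].T+M[:3,3]
    K=c["mtx"];return np.c_[K[0,0]*q[:,0]/-q[:,2]+K[0,2],-K[1,1]*q[:,1]/-q[:,2]+K[1,2]]
E
python3 - <<'E'
from h import *
c=camera("top");im=c["image"];np.savez("top.npz",**c)
hsv=cv2.cvtColor(im,cv2.COLOR_BGR2HSV)
g=cv2.inRange(hsv,(55,80,40),(90,255,255))
w=cv2.inRange(hsv,(0,0,150),(180,40,255))
for name,m,z,roi in(("green",g,.03,(100,200,380,290)),("bar",w,.02,(140,110,370,190))):
    x0,y0,x1,y1=roi;mm=np.zeros_like(m);mm[y0:y1,x0:x1]=m[y0:y1,x0:x1]
    if name=="bar": mm=cv2.morphologyEx(mm,cv2.MORPH_CLOSE,np.ones((5,5)))
    pts=cv2.findNonZero(mm)[:,0]
    b=cv2.boxPoints(cv2.minAreaRect(pts));
    W=ray(c,b,z);print(name,len(pts),np.round(b).tolist(),np.round(W[:,:2],3).tolist(),"c",W.mean(0).round(4),
     [round(float(np.linalg.norm(W[i]-W[i-1])),3) for i in range(4)])
a=cv2.resize(im[205:285,120:360],None,fx=3.3,fy=3.3,interpolation=cv2.INTER_CUBIC)
b=cv2.resize(im[110:190,140:380],None,fx=3.3,fy=3.3,interpolation=cv2.INTER_CUBIC)
cv2.imwrite("pics/zoom.png",np.vstack([b,a]))
t=cv2.inRange(hsv,(3,110,60),(14,255,255));t[:205]=0;t[285:]=0
n,l,s,ce=cv2.connectedComponentsWithStats(t)
for i in range(1,n):
    if s[i,4]>15:print("terra",s[i],ce[i].round(1),ray(c,ce[i],.036).round(3))
E
```

```text
green 1517 [[128.0, 263.0], [130.0, 219.0], [349.0, 230.0], [347.0, 274.0]] [[0.43, 0.218], [0.51, 0.218], [0.479, -0.189], [0.4, -0.179]] c [0.4547 0.0169 0.03  ] [0.398, 0.08, 0.408, 0.08]
bar 7690 [[150.0, 142.0], [353.0, 115.0], [358.0, 155.0], [155.0, 182.0]] [[0.661, 0.189], [0.711, -0.216], [0.628, -0.22], [0.581, 0.177]] c [ 0.6453 -0.0176  0.02  ] [0.081, 0.408, 0.083, 0.399]
terra [155 225  32  36 340] [174.6 247.8] [[0.454 0.133 0.036]]
terra [244 230  36  36 287] [263.1 250.9] [[ 0.445 -0.027  0.036]]
terra [159 232   7  15  99] [162.  239.4] [[0.47  0.156 0.036]]
terra [204 233  14  17 181] [210.6 240.8] [[0.465 0.068 0.036]]
terra [200 233  34  31 181] [222.8 253. ] [[0.443 0.046 0.036]]
terra [291 232  34  37 331] [302.5 252.7] [[ 0.44  -0.099  0.036]]
terra [256 238  13  14 140] [262.  244.7] [[ 0.456 -0.026  0.036]]
terra [305 240  12  18 151] [310.3 248.5] [[ 0.448 -0.114  0.036]]
```

View pics/zoom.png

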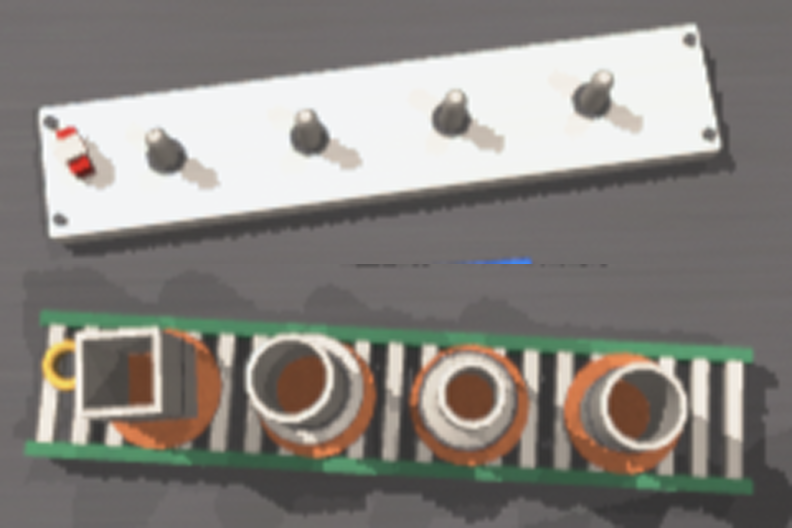

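```bash
python3 - <<'E'
from h import *
H={"square":.126,"flanged":.131,"reducer":.141,"plain":.121}
ap={"top":{"square":(156,238),"flanged":(208,240),"reducer":(262.4,245),"plain":(315.7,248)}}
c=camera("top");im=c["image"]
S=4
big=cv2.resize(im,None,fx=S,fy=S,interpolation=cv2.INTER_CUBIC)
hsv=cv2.cvtColor(big,cv2.COLOR_BGR2HSV)
for th in(170,190,205):
  w=cv2.inRange(hsv,(0,0,th),(180,45,255))
  cs,h=cv2.findContours(w,cv2.RETR_CCOMP,cv2.CHAIN_APPROX_NONE)
  for n,p in ap["top"].items():
    for k,q in zip(cs,h[0]):
        if q[3]>=0 and cv2.contourArea(k)>1500 and cv2.contourArea(k)<20000 and cv2.pointPolygonTest(k,(p[0]*S,p[1]*S),False)>0:
            P=(k[:,0]+.5)/S-.5
            W=ray(c,P,H[n])[:,:2]
            (cx,cy),(a,b),ang=cv2.minAreaRect(W.astype(np.float32)*1000)
            print(th,n,"px",P.mean(0).round(1),"rect",round(cx,1),round(cy,1),round(a,1),round(b,1),round(ang,1),cv2.contourArea(k))
# posts: rack frame prediction and pixel check
yaw=.119;cen=np.array([.6453,-.0176]);
R=np.array([[np.cos(yaw),-np.sin(yaw)],[np.sin(yaw),np.cos(yaw)]])
zo=np.array([[155,136],[305,118],[457,98],[603,78]])/3.3+[140,110]
print("posts seen",ray(c,zo,.06)[:,:2].round(4).tolist())
print("posts pred",[(cen+R@[0,y]).round(4).tolist() for y in(.1275,.0425,-.0425,-.1275)])
yaw=-.075;cen=np.array([.4547,.0169]);
R=np.array([[np.cos(yaw),-np.sin(yaw)],[np.sin(yaw),np.cos(yaw)]])
print("pads pred",[(cen+R@[0,y]).round(4).tolist() for y in(.1275,.0425,-.0425,-.1275)])
E
```

```text
170 square px [155.4 237.5] rect 466.9 145.0 34.7 34.6 1.6 7463.5
170 flanged px [207.3 239.1] rect 462.5 62.8 35.1 35.3 44.4 6560.5
170 reducer px [262.4 244. ] rect 452.5 -23.0 25.1 25.7 44.1 3506.0
170 plain px [314.4 247.5] rect 445.9 -106.1 35.4 35.4 88.8 6297.0
190 square px [155.3 237.5] rect 466.9 145.1 35.0 35.0 1.8 7687.0
190 flanged px [207.2 239. ] rect 462.5 62.8 35.7 35.9 44.4 6759.5
190 reducer px [262.5 243.9] rect 452.5 -23.1 25.9 26.0 44.1 3643.0
190 plain px [314.5 247.5] rect 445.9 -106.3 35.9 36.2 88.8 6518.5
205 square px [155.3 237.5] rect 467.0 144.9 35.7 35.3 2.1 7911.0
205 flanged px [207.2 239. ] rect 462.5 62.8 36.2 36.4 44.4 6973.0
205 reducer px [262.6 243.9] rect 452.5 -23.1 26.4 26.5 43.6 3789.5
205 plain px [314.5 247.5] rect 446.2 -106.3 36.4 36.7 43.0 6739.0
posts seen [[0.6288, 0.1089], [0.6378, 0.0251], [0.6481, -0.0606], [0.6585, -0.1438]]
posts pred [[0.6302, 0.109], [0.6403, 0.0246], [0.6503, -0.0598], [0.6604, -0.1442]]
pads pred [[0.4643, 0.144], [0.4579, 0.0593], [0.4515, -0.0255], [0.4451, -0.1102]]
```

```bash
cat >> h.py <<'E'
from scipy.spatial.transform import Rotation as Ro
PH=0.033
def ori(phi):
    c,s=np.cos(phi),np.sin(phi)
    return Ro.from_matrix(np.array([[-s,c,0],[c,s,0],[0,0,-1.]])).as_rotvec()
# name: pick xy, post xy, grasp height above foot
P={"square":((.4668,.145),(.6595,-.144),.066),"flanged":((.4625,.0628),(.649,-.060),.070),
"reducer":((.4525,-.023),(.639,.025),.082),"plain":((.446,-.1062),(.6295,.109),.062)}
FO=ori(PH)
def say(t):
    o=get_obs();print(t,"t",round(o["t"],1),"tcp",o["tcp_pos"].round(4),"F",o["wrist_force"].round(1),"w",round(o["gripper_width"]*87,1))
E
python3 - <<'E'
from h import *
for ph in(PH,PH+np.pi):
  for p in [(.446,-.106,.25),(.4668,.145,.25),(.66,-.144,.25),(.63,.109,.08),(.446,-.106,.09)]:
    q=solve_ik(p,ori(ph));print(round(ph,2),None if q is None else np.round(q,2))
E
```

```text
0.03 [ 0.86 -0.01 -0.71  1.83 -0.01  1.33  0.19]
0.03 [ 0.77  0.17 -1.25  1.74  0.17  1.35 -0.48]
0.03 [ 0.64  0.54 -0.75  1.26  0.36  1.48 -0.04]
0.03 [ 0.48  0.74 -1.04  1.55  0.66  1.24 -0.63]
0.03 [ 0.82  0.18 -0.72  2.02  0.14  0.99  0.06]
3.17 None
3.17 None
3.17 [-0.55  0.68  1.16  1.33 -0.62  1.51 -2.56]
3.17 [ 0.58  0.88 -1.25  1.54  0.85  1.34  2.41]
3.17 None
```

```bash
cat >> h.py <<'E'
def pick(n):
    (x,y),_,g=P[n]; z=.036+g-.005
    movep((x,y,z+.085),FO); say("above")
    move_linear((x,y,z),FO,feed=.15); say("at")
    set_gripper(0.0,45); say("grip")
    move_linear((x,y,z+.135),FO,feed=.2); say("up")
def place(n,dx=0,dy=0):
    _,(x,y),g=P[n]; x+=dx;y+=dy; z=.02+g-.005
    move_linear((x,y,z+.15),FO,feed=.25)
    say("over")
    move_linear((x,y,z+.03),FO,feed=.15)
    move_linear((x,y,z+.001),FO,feed=.05); say("down")
    set_gripper(.95); say("open")
    move_linear((x,y,z+.09),FO,feed=.2)
E
python3 - <<'E'
from h import *
pick("plain")
c=camera("side");cv2.imwrite("pics/s1.png",c["image"])
E
```

```text
above t 2.4 tcp [ 0.446  -0.1073  0.1781] F [ 0.3 -0.2  0.1] w 86.9
at t 3.1 tcp [ 0.4465 -0.1063  0.0937] F [0.  0.6 0.1] w 87.2
grip t 3.9 tcp [ 0.4461 -0.1062  0.093 ] F [-0.4  0.1  1.2] w 41.3
up t 4.7 tcp [ 0.4453 -0.1061  0.2267] F [-0.  -0.6 -3.4] w 41.1
```

View pics/s1.png

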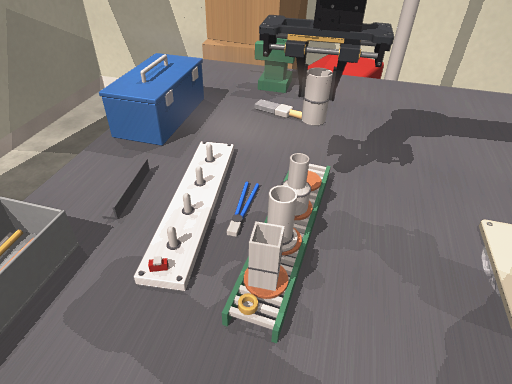

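The plain tube hangs upright in the jaws at about (317, 97), and the other three are undisturbed. I'll place it.

```bash
python3 - <<'E'
from h import *
place("plain"); say("end")
c=camera("side");cv2.imwrite("pics/s2.png",c["image"])
E
```

```text
over t 6.1 tcp [0.6292 0.1078 0.2268] F [ 0.6 -0.3 -3.1] w 41.2
down t 7.8 tcp [0.6294 0.109  0.0777] F [-0.3  0.1 -3.2] w 41.1
open t 8.7 tcp [0.6295 0.109  0.078 ] F [-0.1  0.9  0.7] w 82.7
end t 9.3 tcp [0.6294 0.1088 0.1668] F [-0.5 -0.5  0.7] w 82.7
```

View pics/s2.png

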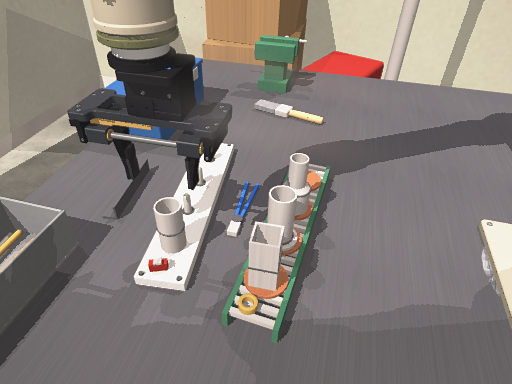

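The plain tube stands upright over the left-hand post, foot at about (171, 245). Next is the reducer, leaving at a higher retreat height.

```bash
sed -i 's/move_linear((x,y,z+.09),FO,feed=.2)/move_linear((x,y,.23),FO,feed=.2)/' h.py; python3 - <<'E'
from h import *
move_linear((.6295,.109,.23),FO,feed=.2)
pick("reducer"); c=camera("side");cv2.imwrite("pics/s3.png",c["image"]);d=c["image"]
place("reducer"); say("end")
c=camera("side");cv2.imwrite("pics/s4.png",cv2.resize(np.hstack([d,c["image"]]),(800,300)))
E
```

```text
above t 10.7 tcp [ 0.4533 -0.0225  0.1983] F [-0.1 -0.4  0.3] w 82.8
at t 11.4 tcp [ 0.4533 -0.0224  0.1137] F [-0.   0.1  0.1] w 82.9
grip t 12.3 tcp [ 0.4525 -0.023   0.113 ] F [ 1.   0.6 -0.2] w 31.4
up t 13.2 tcp [ 0.4518 -0.023   0.2468] F [-1.2 -0.  -4.2] w 31.3
over t 14.1 tcp [0.6382 0.025  0.2464] F [ 0.3  0.2 -3.8] w 31.5
down t 15.8 tcp [0.639  0.025  0.0978] F [ 0.9  0.4 -2.6] w 31.6
open t 16.9 tcp [0.639 0.025 0.098] F [0.3 0.6 0.9] w 82.6
end t 17.7 tcp [0.6385 0.0248 0.2287] F [-0.8 -0.5  0.3] w 83.0
```

View pics/s4.png

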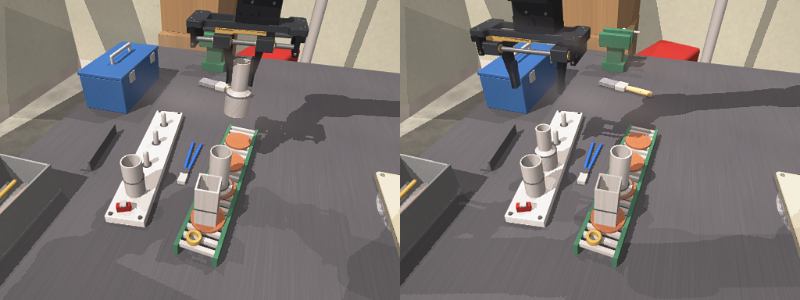

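The reducer was carried upright and now stands at about (544, 148) in the right half, behind the plain tube. The flanged piece is next, then the square one.

```bash
python3 - <<'E'
from h import *
pick("flanged"); d=camera("side")["image"]
place("flanged"); say("end")
c=camera("side");cv2.imwrite("pics/s5.png",cv2.resize(np.hstack([d,c["image"]]),(800,300)))
E
```

```text
above t 18.5 tcp [0.4632 0.0623 0.1862] F [ 0.1 -0.2  0. ] w 82.9
at t 19.2 tcp [0.4633 0.0632 0.1017] F [-0.2 -0.4  0.9] w 83.0
grip t 20.0 tcp [0.4625 0.0628 0.101 ] F [-1.8 -1.2  2.1] w 40.7
up t 20.8 tcp [0.4618 0.0626 0.2348] F [-0.1 -0.3 -3.4] w 40.8
over t 21.9 tcp [ 0.6483 -0.0587  0.2346] F [ 0.4 -0.2 -3.2] w 40.9
down t 23.6 tcp [ 0.649  -0.06    0.0857] F [ 0.9  0.8 -3.1] w 41.2
open t 24.6 tcp [ 0.649 -0.06   0.086] F [-0.2  0.1  0.1] w 82.6
end t 25.4 tcp [ 0.6485 -0.0602  0.2287] F [-0.1  0.4 -0.4] w 82.8
```

View pics/s5.png

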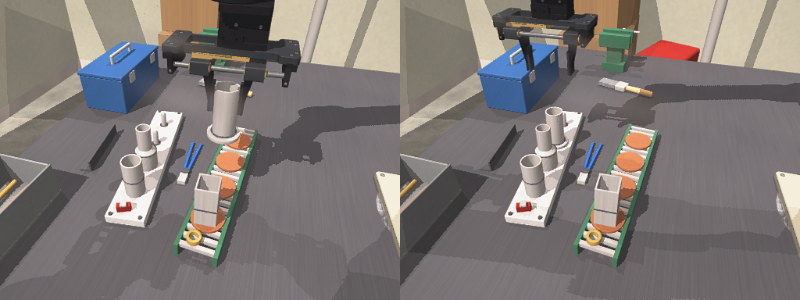

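The flanged tube stands third in the row at about (555, 127), and only the square piece is left on the cooling rack.

```bash
python3 - <<'E'
from h import *
pick("square"); d=camera("side")["image"]
place("square"); 
o=get_obs()
movep((.42,-.3,.3),FO); say("end")
c=camera("side");cv2.imwrite("pics/s6.png",cv2.resize(np.hstack([d,c["image"]]),(800,300)))
c=camera("top");im=c["image"];cv2.imwrite("pics/t6.png",cv2.resize(im[90:200,130:390],None,fx=3,fy=3,interpolation=cv2.INTER_CUBIC))
E
```

```text
above t 26.5 tcp [0.468  0.144  0.1823] F [-0.2 -0.6 -0.7] w 82.5
at t 27.3 tcp [0.4674 0.1452 0.0977] F [-0.7  0.6 -0. ] w 83.1
grip t 28.1 tcp [0.4668 0.145  0.097 ] F [-0.7 -0.3  0.2] w 39.6
up t 28.9 tcp [0.4662 0.1446 0.2308] F [-0.  -0.7 -3.7] w 39.5
over t 30.5 tcp [ 0.6592 -0.1429  0.2311] F [ 0.3  0.1 -3.2] w 39.8
down t 32.1 tcp [ 0.6595 -0.144   0.0818] F [ 0.2 -0.2 -3.6] w 39.9
open t 33.1 tcp [ 0.6595 -0.144   0.082 ] F [-0.6 -0.7 -0.9] w 82.3
end t 35.1 tcp [ 0.4207 -0.2994  0.2997] F [ 0.4 -0.3  0.4] w 82.6
```

View pics/s6.png

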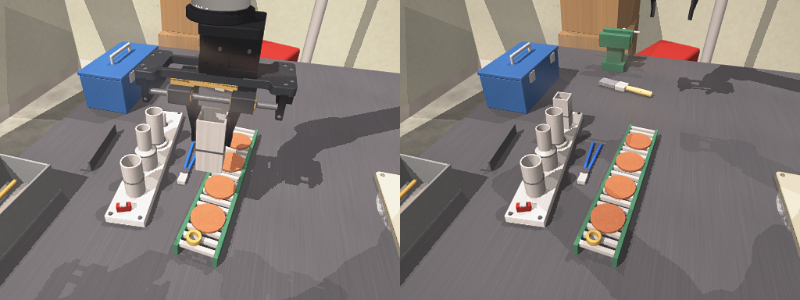

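View pics/t6.png

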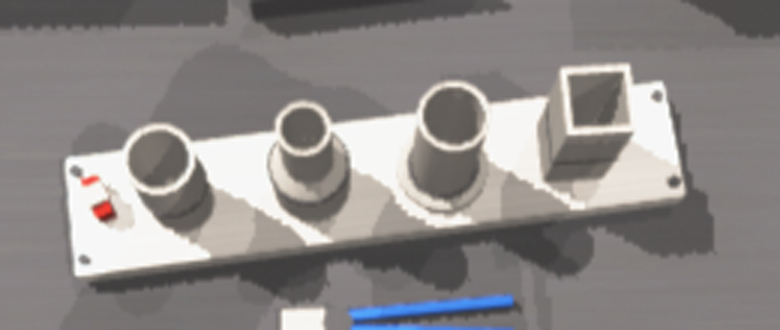

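All four stand in the row. I'll check the rim centres at their expected seated heights.

```bash
python3 - <<'E'
from h import *
c=camera("top");S=4
big=cv2.resize(c["image"],None,fx=S,fy=S,interpolation=cv2.INTER_CUBIC);hsv=cv2.cvtColor(big,cv2.COLOR_BGR2HSV)
Z={"plain":.105,"reducer":.125,"flanged":.115,"square":.110}
cen=np.array([.6445,-.0176]);yaw=.119
R=np.array([[np.cos(yaw),-np.sin(yaw)],[np.sin(yaw),np.cos(yaw)]])
for th in (150,170,190):
  cs,h=cv2.findContours(cv2.inRange(hsv,(0,0,th),(180,50,255)),cv2.RETR_CCOMP,cv2.CHAIN_APPROX_NONE)
  for n,z in Z.items():
    p=proj(c,[*P[n][1],z])[0]*S
    for k,q in zip(cs,h[0]):
      if q[3]>=0 and 1000<cv2.contourArea(k)<20000 and cv2.pointPolygonTest(k,tuple(map(float,p)),False)>0:
        W=ray(c,k[:,0]/S,z)[:,:2];r=cv2.minAreaRect(W.astype(np.float32)*1000)
        print(th,n,np.round(r[0],1),np.round(r[1],1),"rack mm",(R.T@(np.array(r[0])/1000-cen)*1000).round(1))
E
```

```text
150 plain [629.4 108.5] [33.2 33.8] rack mm [-1.00e-01  1.27e+02]
150 reducer [638.8  24.4] [24.3 24.7] rack mm [-0.7 42.4]
150 flanged [648.7 -60.2] [33.5 34.4] rack mm [ -0.9 -42.8]
150 square [ 659.2 -145.4] [32.2 32.4] rack mm [  -0.5 -128.6]
170 plain [629.5 108.4] [33.8 34.7] rack mm [  0.  126.9]
170 reducer [638.8  24.4] [25.  25.3] rack mm [-0.7 42.4]
170 flanged [649.  -60.7] [34.9 35.1] rack mm [ -0.7 -43.3]
170 square [ 659.3 -145.2] [33.1 32.7] rack mm [  -0.5 -128.4]
190 plain [629.5 108.4] [34.5 35.3] rack mm [  0.  126.9]
190 reducer [638.6  24.4] [25.9 26. ] rack mm [-0.9 42.4]
190 flanged [648.9 -60.8] [35.7 36. ] rack mm [ -0.7 -43.5]
190 square [ 659.2 -145.2] [34.  33.6] rack mm [  -0.5 -128.5]
```

```bash
python3 -c "
from h import *
say('final');finish_job()"
```

```text
final t 35.3 tcp [ 0.4209 -0.2992  0.2997] F [ 0.1 -0.1  0.6] w 82.5
the job is handed in; nothing more can be done
```

I moved all four pieces to the inspection rack in reverse order and handed the job in at about 35 s of the 112 s allowed. As seen from the robot, the row now reads plain, reducer, flanged, square from left to right; at the start it was square, flanged, reducer, plain.

- **Position:** in the last top view, every rim centre was within about 1 mm of its post along both rack axes. That assumes each piece is fully seated. The bore sizes came out at about 34–36, 26, 36 and 34 mm, as they should at that height.
- **Upright and clear:** the last side picture shows all four standing upright with the gripper well away. The wrist force stayed under 5 N in the readings I printed.
- **Failures or disagreements:** no check failed. The one small mismatch was before moving: post positions found two ways differed by 1–2 mm, so I used roughly the average.

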